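# Set a stall sign stand to its tape mark and close the cam lever one-handed

## Task

Pinch the sprung steel post of the sign stand, push it down until the lower edge of its red tape is level with the white rim of the clamp, and hold it there while you sweep the orange cam lever fully closed with the same hand. Keep the clamp open until the mark is reached, and keep the post gripped and at the mark while the lever goes round. Finish still gripping the post at the mark with the lever closed, because I am about to fit the sign, and leave the bottle, tape roll, sign board and plant pot where they are.

Things in the scene. Friction and masses are not known exactly. Their poses are not given: they have to be found in the camera images.
- stand: Fixed sign stand: flange 150 mm across, grey tube 30 mm to z = 128 mm, black collar 48 mm to z = 160, orange cam ring 54 mm to z = 172, white bush 29 mm whose flat top (the rim) is at z = 176. Origin on the table at the flange's centre, z up; the closed lever points along its x axis. A black stop lug 28 to 40 mm from the axis, up to z = 170, stands on the closed lever's clockwise side.
- rim (a point): Centre of the white rim (top of the bush) on the post's axis, 176 mm above the table; its z axis is up.
- post: Upright round steel tube, 20 mm across, thin dark lines each 10 mm, 0.15 to 0.31 kg; origin at the centre of its top end, 90 mm above the rim at the start. While the cam is open a spring pushes it up (4 to 8 N net), it slides, and it spins freely on its axis, so it turns with a gripper that pinches it and turns about that axis. The closed cam clamps it against sliding and spinning (about 20 N).
- post_slide (a joint): How far the post has been pushed down from fully out, m: 0 at the start (top 90 mm above the rim), at most 0.07.
- tape_edge (a point): Centre, on the post's axis, of the lower edge of the red tape band (10 mm wide, flush on the post, from this edge upwards). The edge lies 42 to 58 mm below the post's top, different each time, and never shifts on the post. At the mark it is at the height of the rim.
- lever (a joint): Angle of the cam lever about the post's axis, rad: 0 fully closed (against the lug), starts open at 0.85 to 1.15, end stop 1.25. Positive is counter-clockwise seen from above: it closes clockwise. It stays where it is left and turns with about 0.15 N m (up to 0.25 N m over the last 0.3 rad, where the cam bites).
- lever_tip (a point): Top outer corner of the lever, 54 mm from the post's axis, 40 mm above the rim. The lever is a radial upright thumb plate 8 mm thick, from 18 to 54 mm from the axis and up to 40 mm above the rim (to 62 mm from the axis lower down): a finger whose tip is less than 35 mm above the rim as it grips the post, turning about the post's axis, meets the plate with its side.
- water_bottle: Clear drink bottle with blue cap and label, 64 mm across and 200 mm tall, standing; origin at the centre of its underside. Leave alone.
- tape_roll: Roll of red tape lying flat, 90 mm across, 24 mm high; origin at the centre of its underside. Leave alone.
- sign_board: Light wooden sign board lying flat, 150 by 210 by 8 mm, green border; origin at the centre of its underside. Leave alone.
- plant_pot: Terracotta-coloured pot with a green plant, 80 mm across, 70 mm high, leaves to 110 mm; origin at the centre of its underside. Leave alone.

How it is judged:
On the way:
1. the gripped post is pushed down to the mark and held there while the lever is still open (z of tape_edge in the frame of rim between -0.004 and 0.004 m and contact force between the fingers and post above 8 N and value of joint lever above 0.5 rad), for 0.2 s.
At the end, for the whole second after the job is handed in: The lever is within 0.1 rad of fully closed, the lower edge of the red tape is within 4 mm of the height of the rim, the fingers still grip the post (over 8 N) and the post is still; the bystanders are within 20 mm of where they were (value of joint lever below 0.1 rad and z of tape_edge in the frame of rim between -0.004 and 0.004 m and contact force between the fingers and post above 8 N and linear speed of post below 0.02 m/s and distance of each of water_bottle, tape_roll, sign_board, plant_pot from where it was at the start of the episode below 0.02 m); the arm keeps its last pose, push and grip.
It fails at once if the cam is turned more than halfway to closed while the tape is off the mark by over 6 mm (value of joint lever below 0.45 rad and (z of tape_edge in the frame of rim above 0.006 m or z of tape_edge in the frame of rim below -0.006 m)).
It fails at once if the post is let go while the cam is more than halfway to closed (value of joint lever below 0.45 rad and contact force between the fingers and post below 0.5 N).
It fails at once if a bystander is shifted by more than 20 mm (distance of any of water_bottle, tape_roll, sign_board, plant_pot from where it was at the start of the episode above 0.02 m).
It also fails if it takes over 42 s, if anything falls off the work surface, if the arm or the gripper's body presses on something with over 40 N, if the wrist force passes 120 N, or if a joint passes its speed limit or range.

## Robot

A 6-joint arm with a two-finger parallel gripper is mounted at the origin on the work surface. World frame = base frame: x ahead of the robot, y to its left, z up, the work surface at z = 0. Lengths are in m, angles in rad, forces in N, time in s.
With the tool pointing down it reaches from about 0.35 to 0.875 m from the base axis. Payload 4.2 kg.
Tool frame: the origin (TCP) lies at the very end of the fingers, on their centre line; the grasp point (between the pads) lies 19 mm behind it (hold_point_z is the distance from the TCP to the grasp point, in m); z points along the fingers, y is the line along which they close (so a half turn about z gives the same grasp; the last joint's range is limited). The gripper opens to 85 mm and grips with 20 to 120 N. Pads are 22 mm wide; open, the fingers measure 114 mm over their backs; the gripper's body (76 mm by 85 mm) begins 54 mm behind the grasp point. The pads swing forward as they close: fully open they stand 13 mm farther back than shut.
Start: joints at [-0.856, 0.385, 0.008, 0, -1.194, -0.259], TCP at [0.275, -0.561, 0.203] pointing down, gripper open.
Joint ranges: [-3.14, 3.14], [-1.21, 2.06], [-1.07, 1.41], [-3.16, 2.05], [-2.99, -0.16], [-3.1, 3.1]. Speed limits (rad/s): [2.79, 2.79, 3.14, 3.14, 3.14, 3.14].

## Interface

Orientations are given as a rotation vector (axis times angle).
In Python, from plant import * gives the robot as it stands. The module is installed in compiled form; this text tells all that it offers.
- The arm moves only by the shell command python3 -m inch 'ROWS' [OPENING] [FORCE]. ROWS is a JSON object whose one key "deltas" holds a list that holds one entry, the list of rows, each a list of 6 numbers: the shift along the tool's x, y, z in units of 25 mm (1.0 is 25 mm), then the turn, a rotation vector about the tool's x, y, z in units of 5 degrees (1.0 is 5 degrees). A call has 1 to 8 rows; each row shifts and turns the commanded pose from where the row before left it, along the tool's axes as they then stand; what a row does not reach is not made up. A row lasts 1/12 s, in which the tool goes at most 41.7 mm and 7.16 degrees, less where a joint would pass 70% of its speed; a pose out of reach is approached as far as the arm can. A call is refused whole if a number of a shift passes 1 or a number of a turn 1, either way. A call with a gripper value outside its range is refused whole. OPENING is the finger opening in mm, from 0 to 85.4, set as the call begins (- or left out, the last holds). The fingers move at their own pace and stop on an object; FORCE is the grip in N (left out, the last holds). Time passes only in rows, so rows that do not move let the fingers close. It gives the time, the measured TCP pose, the force, the opening and the grip force at its end, in the units of the state.
- read_state(): the state, without advancing time (a new reading comes with each control period).
- read_camera(name): name is "scene" or "top" or "wrist"; returns the picture (420x560x3 uint8, red, green, blue); there is no depth.
- get_calibration(name): a dict with "mtx" (3x3 intrinsics, pixels), "rvec" (rotation vector, rad) and "tvec" (3), from world to camera coordinates, as OpenCV has them; the wrist camera has in their place "T_tool_cam" (4x4, takes a point from camera to tool coordinates, whose origin is the TCP and whose axes are the flange's). Camera axes: x right, y down, z forward; pixel columns grow to the right and rows downward; lengths in m; the calibration is good to about 2 mm. A picture is of the moment at which its call begins: read the wrist's pose just before it. get_calibration takes no time and is no camera call.
- finish_job(): hands the job in; it is judged then, once.
The state is a dict: "t": time; "joint_positions": joint angles; "joint_velocities": joint speeds; "effort": joint torques, N m; "tcp_pos": TCP position; "orientation": TCP orientation; "contact_force": force on the tool from outside, world axes, zero at the start; "moment": the same for the moment, N m; "width": finger opening in m; "gripper_force": force on a finger pad.
Only numpy, scipy, OpenCV 4.12 (cv2) and the standard library are available. Lean on these libraries where they do the work, as an engineer would, in place of code of your own. Each camera call takes 0.05 s, during which the arm holds its last target. There are 200 camera calls.

## Working session

There is one attempt and no reset: what is moved stays moved. The work goes in short steps, Python scripts to look and compute and a shell command to move; the robot and the scene stay as the last step left them, time stands still between calls to the robot, and variables do not carry over. Pictures are saved under pics/ and viewed, at most 10 in all, crops included, and the job is handed in when it is done.

```bash
mkdir -p pics; python3 - <<'E'
from plant import *
import cv2,numpy as np
a=read_camera("scene");b=read_camera("top")
cv2.imwrite("pics/scene0.png",a[:,:,::-1]);cv2.imwrite("pics/top0.png",b[:,:,::-1])
s=read_state();print(s)
for n in("scene","top","wrist"):print(n,get_calibration(n))
E
```

```text
{'t': 0.1, 'joint_positions': array([-8.56378933e-01,  3.85470977e-01,  6.76902990e-03, -3.86929487e-04,
       -1.19399122e+00, -2.58632698e-01]), 'joint_velocities': array([ 0.00032818, -0.00304606,  0.00356592,  0.00092003,  0.00077537,
       -0.00027448]), 'effort': array([-9.98587871e-05, -3.93320453e+01,  1.88930261e+01,  4.19802904e+00,
       -2.62585447e-03,  3.98465176e-06]), 'tcp_pos': array([ 0.27487636, -0.56068029,  0.20234595]), 'orientation': array([ 7.09416724e-01, -3.05986100e+00, -2.89742371e-03]), 'contact_force': array([ 0.31505199, -0.84241249,  0.94785283]), 'moment': array([ 0.01795778, -0.01328016, -0.00626132]), 'gripper_force': 0.0, 'width': 0.08564236788450831}
scene {'mtx': array([[455.8903882 ,   0.        , 274.51344488],
       [  0.        , 455.8903882 , 214.93093148],
       [  0.        ,   0.        ,   1.        ]]), 'rvec': array([ 1.66818098,  2.19299559, -0.60855097]), 'tvec': array([ 0.09813127, -0.4108021 ,  1.51100727])}
top {'mtx': array([[537.88129611,   0.        , 279.3621342 ],
       [  0.        , 537.88129611, 210.91063334],
       [  0.        ,   0.        ,   1.        ]]), 'rvec': array([ 2.15239915, -2.20376787,  0.12583373]), 'tvec': array([0.05334208, 0.60322162, 1.53451213])}
wrist {'mtx': array([[289.16427691,   0.        , 278.95421142],
       [  0.        , 289.16427691, 209.99403231],
       [  0.        ,   0.        ,   1.        ]]), 'T_tool_cam': array([[ 2.15994032e-04, -9.52024625e-01, -3.06021351e-01,
         7.78874119e-02],
       [ 9.99999977e-01,  2.05208095e-04,  6.74164302e-05,
        -9.32997272e-04],
       [-1.38404320e-06, -3.06021359e-01,  9.52024647e-01,
        -1.70317165e-01],
       [ 0.00000000e+00,  0.00000000e+00,  0.00000000e+00,
         1.00000000e+00]])}
```

View pics/scene0.png

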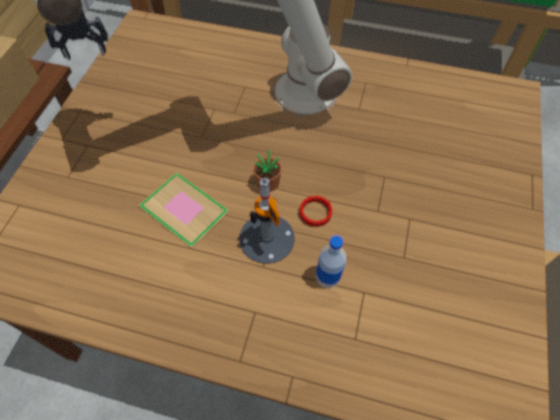

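View pics/top0.png

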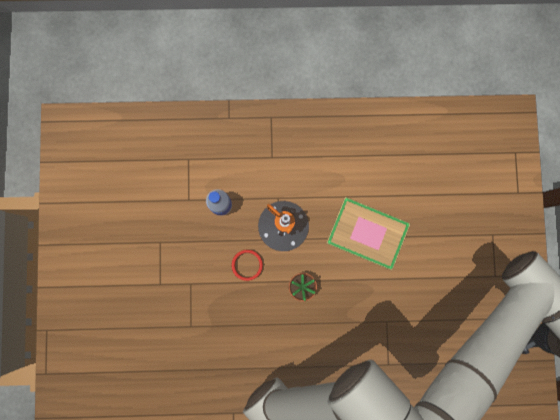

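The scene view has the post at about (265,183), with the stand flange at (267,240). In the top view the post top is at (286,219), the lever points up-left to (268,207), and the bottle is at (218,202). I'll enlarge both.

```bash
python3 - <<'E'
import cv2,numpy as np
a=cv2.imread("pics/scene0.png")[160:270,230:305];b=cv2.imread("pics/top0.png")[190:260,250:315]
a=cv2.resize(a,None,fx=5,fy=5,interpolation=cv2.INTER_CUBIC);b=cv2.resize(b,None,fx=6,fy=6,interpolation=cv2.INTER_CUBIC)
o=np.zeros((550,775,3),np.uint8);o[:550,:375]=a;o[:420,380:770]=b
for i in range(0,375,50):cv2.putText(o,str(230+i//5),(i,10),0,.35,(255,255,255));
for i in range(0,550,50):cv2.putText(o,str(160+i//5),(0,i+4),0,.35,(255,255,255));
for i in range(0,390,60):cv2.putText(o,str(250+i//6),(380+i,10),0,.35,(255,255,255));
for i in range(0,420,60):cv2.putText(o,str(190+i//6),(380,i+4),0,.35,(255,255,255));
cv2.imwrite("pics/crop0.png",o)
E
```

```text
(no output)
```

View pics/crop0.png

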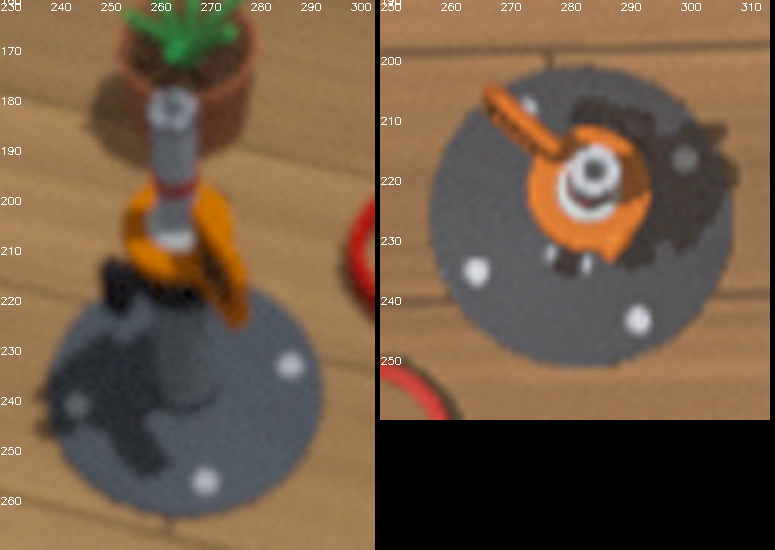

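Enlarged: the post top is at scene (264.4,181.4) and top (285.7,218.3). The tape's lower edge is at scene about (265.5,198.5) and the rim front about (265.6,208). The lever tip is at top (268.5,205) and the flange centre at top (282.5,225.5). Now I'll triangulate.

```bash
cat > h.py <<'E'
from plant import *
import cv2,numpy as np
def PM(n):
    c=get_calibration(n);R=cv2.Rodrigues(c["rvec"])[0];return c["mtx"]@np.c_[R,np.array(c["tvec"]).ravel()]
def PW(s):
    c=get_calibration("wrist");T=np.eye(4);T[:3,:3]=cv2.Rodrigues(s["orientation"])[0];T[:3,3]=s["tcp_pos"]
    return c["mtx"]@np.linalg.inv(T@c["T_tool_cam"])[:3]
def tri(P,u):
    A=np.vstack([[q[0]*p[2]-p[0],q[1]*p[2]-p[1]] for p,q in zip(P,u)])
    X=np.linalg.lstsq(A[:,:3],-A[:,3],rcond=None)[0];return X
def proj(P,X):
    h=P@np.r_[X,1];return h[:2]/h[2]
def atz(P,u,z):
    A=np.array([u[0]*P[2]-P[0],u[1]*P[2]-P[1]]);return np.linalg.solve(A[:,:2],-A[:,3]-A[:,2]*z)
E
python3 - <<'E'
from h import *
S,T=PM("scene"),PM("top")
X=tri([S,T],[(264.4,181.4),(285.7,218.3)]);print("posttop",X,proj(S,X),proj(T,X))
print("flange",atz(T,(282.5,225.5),.006),atz(S,(267.3,239.5),.006))
print("top@.266",atz(T,(285.7,218.3),.266),atz(S,(264.4,181.4),.266))
l=atz(T,(268.5,205),.214);print("lev",l,l-X[:2],np.arctan2(*(l-X[:2])[::-1]))
for z in(.176,.216,.22,.226):print(z,proj(S,[*X[:2],z]),proj(T,[*X[:2],z]))
for n,u,z in(("bottle",(215,197),.2),("pot",(304,286),.07),("roll",(248,265),.02),("sign",(369,234),.008)):print(n,atz(T,u,z))
c=cv2.Rodrigues(get_calibration("scene")["rvec"])[0];print(-c.T@get_calibration("scene")["tvec"])
print(cv2.Rodrigues(read_state()["orientation"])[0])
E
```

```text
posttop [0.5619476  0.02982443 0.2635753 ] [263.22300425 181.34751762] [284.9725788  218.50310802]
flange [0.56328645 0.03050218] [0.56934579 0.03652169]
top@.266 [0.56220263 0.02808702] [0.56301377 0.03289084]
lev [0.60187524 0.06982796] [0.03992764 0.04000352] 0.7863474628448841
0.176 [264.16498753 202.6596977 ] [284.12326973 221.33718528]
0.216 [263.7515656  193.30611057] [284.49783284 220.08729779]
0.22 [263.70872294 192.33680422] [284.53648554 219.95831678]
0.226 [263.64392624 190.87079194] [284.59488732 219.76343464]
bottle [0.62741871 0.20797346]
pot [ 0.38784624 -0.02391759]
roll [0.45006072 0.13351733]
sign [ 0.5321614  -0.22338378]
[1.1110873  0.21197289 1.08723666]
[[-8.97978649e-01 -4.40037957e-01 -9.70940006e-04]
 [-4.40039007e-01  8.97977109e-01  1.66871663e-03]
 [ 1.37583242e-04  1.92572338e-03 -9.99998136e-01]]
```

```bash
R='[-0.95,1,-0.12,0,0,0]'; python3 -m inch '{"deltas":[[[-0.95,1,-0.12,0,0,0],[-0.95,1,-0.12,0,0,0],[-0.95,1,-0.12,0,0,0],[-0.95,1,-0.12,0,0,0],[-0.95,1,-0.12,0,0,0],[-0.95,1,-0.12,0,0,0],[-0.95,1,-0.12,0,0,0],[-0.95,1,-0.12,0,0,0]]]}' 60 && python3 -m inch '{"deltas":[[[-0.95,1,-0.12,0,0,0],[-0.95,1,-0.12,0,0,0],[-0.95,1,-0.12,0,0,0],[-0.95,1,-0.12,0,0,0],[-0.95,1,-0.12,0,0,0],[-0.95,1,-0.12,0,0,0],[-0.95,1,-0.12,0,0,0],[0,0,0,0,0,0]]]}'
```

```text
t: 0.77
tcp_pos: [0.3575, -0.2962, 0.2271]
orientation: [0.709, -3.06, -0.001]
contact_force: [-0.2, 0.9, 0.3]
width: 0.0599
gripper_force: 0.0
t: 1.43
tcp_pos: [0.4316, -0.0636, 0.2487]
orientation: [-0.718, 3.056, 0.001]
contact_force: [0.2, -0.4, -0.4]
width: 0.0604
gripper_force: 0.0
```

```bash
python3 - <<'E'
from h import *
s=read_state();a=read_camera("wrist");cv2.imwrite("pics/w1.png",a[:,:,::-1]);np.save("w1.npy",PW(s));print(s["tcp_pos"],s["joint_positions"],proj(PW(s),[.5625,.03,.266]),proj(PW(s),[.5625,.03,.176]))
E
```

```text
[ 0.43160174 -0.06361126  0.24869836] [ 2.28367434e-01  2.03778336e-02 -3.45534708e-01 -4.30857050e-04
 -1.20293869e+00 -1.33735232e+00] [313.88491023 446.33595524] [304.05359862 353.42835097]
```

View pics/w1.png

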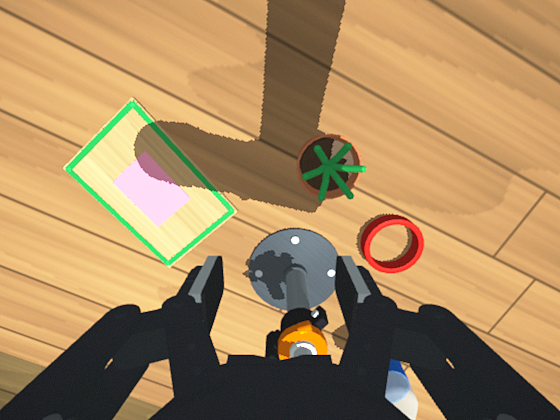

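The wrist view shows the gripper body hiding the post from this side. The post will only be visible between the fingers, around column 279, rows 280–355. I'll lift, go over the post, and turn half round so joint 6 has room for the clockwise sweep.

```bash
python3 -m inch '{"deltas":[[[0,0,-1,0,0,0],[0,0,-1,0,0,0],[-0.5,0,-0.6,0,0,0],[-1,0.2,0,0,0,0],[-1,0.2,0,0,0,0],[-1,0.2,0,0,0,0],[-1,0.2,0,0,0,0],[-1,0.2,0,0,0,0]]]}' | head -2
for i in 1; do python3 -m inch '{"deltas":[[[-0.86,0.08,0,0,0,0],[0,0,0,0,0,-1],[0,0,0,0,0,-1],[0,0,0,0,0,-1],[0,0,0,0,0,-1],[0,0,0,0,0,-1],[0,0,0,0,0,-1],[0,0,0,0,0,-1]]]}' | head -3; done
python3 -m inch '{"deltas":[[[0,0,0,0,0,-1],[0,0,0,0,0,-1],[0,0,0,0,0,-1],[0,0,0,0,0,-1],[0,0,0,0,0,-1],[0,0,0,0,0,-1],[0,0,0,0,0,-1],[0,0,0,0,0,-1]]]}' | head -1
python3 -m inch '{"deltas":[[[0,0,0,0,0,-1],[0,0,0,0,0,-1],[0,0,0,0,0,-1],[0,0,0,0,0,-1],[0,0,0,0,0,-1],[0,0,0,0,0,-1],[0,0,0,0,0,-1],[0,0,0,0,0,-1]]]}' | head -1
python3 -m inch '{"deltas":[[[0,0,0,0,0,-1],[0,0,0,0,0,-1],[0,0,0,0,0,-1],[0,0,0,0,0,-1],[0,0,0,0,0,-1],[0,0,0,0,0,-1],[0,0,0,0,0,-1],[0,0,0,0,0,-1]]]}' | head -1
python3 -m inch '{"deltas":[[[0,0,0,0,0,-1],[0,0,0,0,0,-1],[0,0,0,0,0,-1],[0,0,0,0,0,0]]]}'
python3 - <<'E'
from h import *
s=read_state();a=read_camera("wrist");cv2.imwrite("pics/w2.png",a[:,:,::-1]);np.save("w2.npy",PW(s));print(s["tcp_pos"],s["joint_positions"]);print(cv2.Rodrigues(s["orientation"])[0].round(3))
for z in(.176,.216,.266):print(proj(PW(s),[.5625,.03,z]))
E
```

```text
t: 2.15
tcp_pos: [0.5428, 0.015, 0.3128]
t: 2.82
tcp_pos: [0.5604, 0.0255, 0.3126]
orientation: [1.6, -2.702, -0.001]
t: 3.48
t: 4.15
t: 4.82
t: 5.15
tcp_pos: [0.5604, 0.0256, 0.3127]
orientation: [3.111, 0.44, -0.002]
contact_force: [-0.2, 0.1, -0.2]
width: 0.0601
gripper_force: 0.0
[0.56043707 0.02555677 0.31270224] [ 3.34267495e-01  2.19360634e-01  4.41550295e-02 -2.35488158e-04
 -1.39700134e+00  1.51789940e+00]
[[ 0.961  0.278 -0.001]
 [ 0.278 -0.961 -0.   ]
 [-0.001 -0.    -1.   ]]
[274.81617429 189.96757084]
[274.23597267 199.98300426]
[273.24015444 217.17280663]
```

View pics/w2.png

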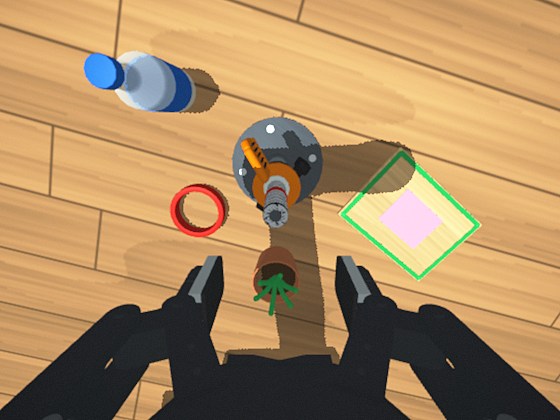

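In the wrist view, the post top is at (275,215), with the tape below it, the lever up-left at (250,150), and the lug at (301,166). I'll enlarge this for measurement.

```bash
python3 - <<'E'
import cv2
a=cv2.imread("pics/w2.png")[135:233,235:325]
o=cv2.resize(a,None,fx=6,fy=6,interpolation=cv2.INTER_CUBIC)
for i in range(0,540,60):cv2.putText(o,str(235+i//6),(i,10),0,.35,(255,255,255));
for i in range(0,588,60):cv2.putText(o,str(135+i//6),(0,i+4),0,.35,(255,255,255));
cv2.imwrite("pics/crop2.png",o)
E
```

```text
(no output)
```

View pics/crop2.png

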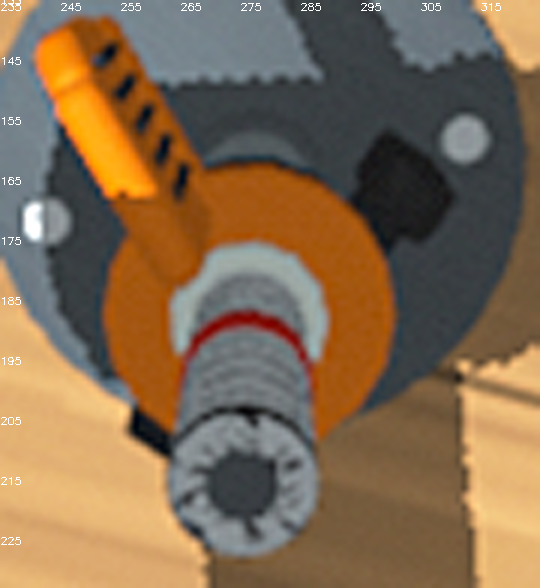

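Readings: post top centre (275.5,215.3), top's upper crown (275.5,203.2), tape lower-edge crown (276.2,186.7), rim's far edge (276.7,175.2). The lever's outer end is at about (245,142).

```bash
python3 - <<'E'
from h import *
from scipy.optimize import brentq
P=np.load("w2.npy");T=PM("top");S=PM("scene")
X=tri([P,T,S],[(275.5,215.3),(285.7,218.3),(264.4,181.4)]);print("tri3",X)
X=tri([P,T],[(275.5,215.3),(285.7,218.3)]);print("tri WT",X)
X=np.r_[atz(P,(275.5,215.3),.266),.266];print("top",X,"rimfar",atz(P,(276.7,175.2),.176))
xd=np.array([.961,.278,0])
r=np.r_[atz(P,(276.7,175.2),.176),.176]-.0145*xd;print("rim axis",r)
for ax in (X[:2],r[:2]):
  f=lambda v:brentq(lambda z:proj(P,np.r_[ax,z]+.01*xd)[1]-v,.15,.3)
  print("tape z",f(186.7),"top z",f(203.2),"10mm px",proj(P,np.r_[ax,.22]+.01*xd)[1]-proj(P,np.r_[ax,.21]+.01*xd)[1])
l=atz(P,(245,142.5),.212);d=l-X[:2];print("lever az",np.degrees(np.arctan2(d[1],d[0])),np.hypot(*d))
g=atz(P,(301,167),.168);d=g-X[:2];print("lug az",np.degrees(np.arctan2(d[1],d[0])),np.hypot(*d))
R=cv2.Rodrigues(read_state()["orientation"])[0]
print("to post tool",R.T@(X-read_state()["tcp_pos"]))
E
```

```text
tri3 [0.56214187 0.02960772 0.26323654]
tri WT [0.56267196 0.02799512 0.26037642]
top [0.5645103  0.02870698 0.266     ] rimfar [0.57872714 0.03251423]
rim axis [0.56479264 0.02848323 0.176     ]
tape z 0.2097604608244427 top z 0.2660198782108204 10mm px 2.4588050213610586
tape z 0.2106507288377526 top z 0.2667267623300886 10mm px 2.451934082677809
lever az 44.75912083382483 0.0591919900262353
lug az -34.182228360293486 0.03479598887196828
to post tool [ 0.00475972 -0.00180372  0.04678145]
```

```bash
python3 -m inch '{"deltas":[[[0.16,-0.07,0.63,0,0,0],[0,0,1,0,0,0],[0,0,1,0,0,0],[0,0,0.9,0,0,0],[0,0,0,0,0,0]]]}' 45; python3 -m inch '{"deltas":[[[0,0,0,0,0,0],[0,0,0,0,0,0],[0,0,0,0,0,0],[0,0,0,0,0,0],[0,0,0,0,0,0],[0,0,0,0,0,0],[0,0,0,0,0,0],[0,0,0,0,0,0]]]}' 10 60
python3 - <<'E'
from h import *
s=read_state();a=read_camera("wrist");np.save("w3.npy",PW(s));print(s["tcp_pos"])
for z in(.176,.21,.266):print(proj(PW(s),[.5645,.0286,z]))
print(cv2.Rodrigues(s["orientation"])[0].round(3))
a=a[130:330,200:360,::-1];cv2.imwrite("pics/w3.png",a)
o=cv2.resize(a,None,fx=3,fy=3,interpolation=cv2.INTER_CUBIC)
for i in range(0,480,60):cv2.putText(o,str(200+i//3),(i,10),0,.35,(255,255,255));
for i in range(0,600,60):cv2.putText(o,str(130+i//3),(0,i+4),0,.35,(255,255,255));
cv2.imwrite("pics/crop3.png",o)
E
```

```text
t: 5.62
tcp_pos: [0.5608, 0.0285, 0.2197]
orientation: [-3.111, -0.435, 0.017]
contact_force: [-0.3, 0.3, -1.1]
width: 0.0451
gripper_force: 0.0
t: 6.28
tcp_pos: [0.565, 0.0301, 0.2269]
orientation: [-3.11, -0.441, -0.006]
contact_force: [-2.5, 5.3, 6.9]
width: 0.017
gripper_force: 59.3
[0.5650186  0.03009764 0.22689849]
[279.51467479 220.56602301]
[279.58546024 236.87855067]
[279.76911802 279.20254151]
[[ 0.961  0.278  0.003]
 [ 0.278 -0.961  0.001]
 [ 0.004 -0.    -1.   ]]
```

View pics/crop3.png

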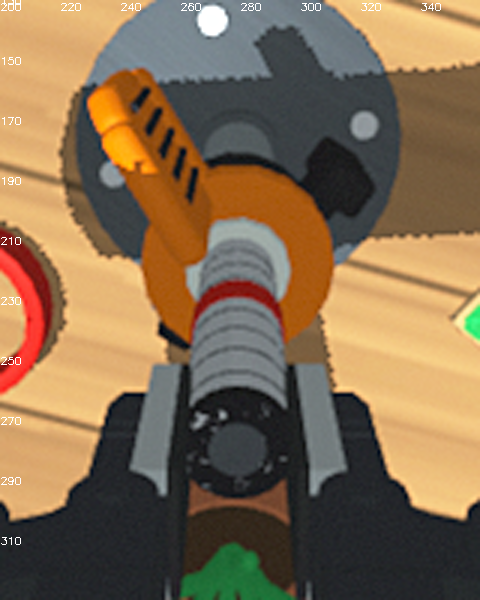

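The post is pinched between the pads. The tape's lower-edge crown is at (279.3,223.7), the rim's far edge at (280,202.7), and the post top crown at (279,259). Next I'll compute the tape height.

```bash
python3 - <<'E'
from h import *
from scipy.optimize import brentq
P=np.load("w3.npy");xd=np.array([.961,.278,0])
r=np.r_[atz(P,(280,202.7),.176),.176]-.0145*xd;print("rim axis",r)
for ax in ([.5645,.0286],[.565,.0295],r[:2]):
  f=lambda v:brentq(lambda z:proj(P,np.r_[ax,z]+.01*xd)[1]-v,.15,.3)
  print("tape lo",f(223.7),"tape hi",f(230),"top z",f(259),"10mm px",proj(P,np.r_[ax,.22]+.01*xd)[1]-proj(P,np.r_[ax,.21]+.01*xd)[1], proj(P,np.r_[ax,.176]+.01*xd)[1])
a=cv2.imread("pics/w3.png");print([(i+130,*a[i,77:82].mean(0).astype(int)) for i in range(68,108)])
s=read_state();print(s["tcp_pos"],s["contact_force"],s["t"])
E
```

```text
rim axis [0.56518039 0.02840972 0.176     ]
tape lo 0.21047346545506265 tape hi 0.22228650271528408 top z 0.26298843299212354 10mm px 5.259975300016265 208.81283103987604
tape lo 0.21245475175359488 tape hi 0.22414265929538116 top z 0.26441345395805116 10mm px 5.21603350407176 207.9422899711987
tape lo 0.2121015040086237 tape hi 0.22381169736635695 top z 0.26415927801612427 10mm px 5.223894460989584 208.09759452038892
[(198, np.int64(17), np.int64(90), np.int64(169)), (199, np.int64(18), np.int64(88), np.int64(169)), (200, np.int64(15), np.int64(88), np.int64(169)), (201, np.int64(1), np.int64(82), np.int64(170)), (202, np.int64(80), np.int64(111), np.int64(160)), (203, np.int64(136), np.int64(143), np.int64(140)), (204, np.int64(164), np.int64(167), np.int64(152)), (205, np.int64(169), np.int64(174), np.int64(163)), (206, np.int64(166), np.int64(171), np.int64(160)), (207, np.int64(166), np.int64(171), np.int64(161)), (208, np.int64(168), np.int64(174), np.int64(163)), (209, np.int64(152), np.int64(153), np.int64(144)), (210, np.int64(131), np.int64(127), np.int64(121)), (211, np.in
[... 760 characters left out ...]
), (226, np.int64(20), np.int64(24), np.int64(127)), (227, np.int64(15), np.int64(24), np.int64(127)), (228, np.int64(27), np.int64(32), np.int64(138)), (229, np.int64(112), np.int64(109), np.int64(134)), (230, np.int64(144), np.int64(139), np.int64(124)), (231, np.int64(138), np.int64(135), np.int64(126)), (232, np.int64(111), np.int64(108), np.int64(101)), (233, np.int64(112), np.int64(109), np.int64(103)), (234, np.int64(137), np.int64(134), np.int64(128)), (235, np.int64(134), np.int64(131), np.int64(124)), (236, np.int64(134), np.int64(131), np.int64(125)), (237, np.int64(137), np.int64(134), np.int64(127))]
[0.56501195 0.03008824 0.22690758] [-2.10733922  5.15712701  5.8130773 ] 6.3333
```

```bash
python3 -m inch '{"deltas":[[[0,-0.02,0.1,0,0,0],[0,-0.02,0.2,0,0,0],[0,0,0.2,0,0,0],[0,0,0.2,0,0,0],[0,0,0.2,0,0,0],[0,0,0.2,0,0,0],[0,0,0,0,0,0],[0,0,0,0,0,0]]]}' - 80
python3 - <<'E'
from h import *
s=read_state();a=read_camera("wrist");np.save("w4.npy",PW(s));print(s["tcp_pos"],s["contact_force"])
print(proj(PW(s),[.5745,.0315,.176]))
a=a[180:280,210:350,::-1];cv2.imwrite("pics/w4.png",a)
g=a[:,67:72].mean(1).astype(int);print([(i+180,*map(int,g[i])) for i in range(10,75)])
o=cv2.resize(a,None,fx=5,fy=5,interpolation=cv2.INTER_CUBIC)
for i in range(0,500,50):cv2.putText(o,str(180+i//5),(0,i+4),0,.35,(255,255,255));
cv2.imwrite("pics/crop4.png",o)
E
```

```text
t: 7.0
tcp_pos: [0.565, 0.0301, 0.1994]
orientation: [3.109, 0.441, 0.005]
contact_force: [-1.6, 2.4, 5.7]
width: 0.016
gripper_force: 78.1
[0.56499957 0.03011376 0.19936477] [-1.55197552  2.4478959   5.72610933]
[279.54943983 219.74682844]
[(190, 25, 25, 24), (191, 28, 27, 22), (192, 29, 30, 35), (193, 19, 64, 120), (194, 17, 83, 157), (195, 14, 78, 147), (196, 17, 84, 159), (197, 18, 91, 173), (198, 15, 89, 170), (199, 18, 90, 170), (200, 15, 88, 169), (201, 13, 89, 170), (202, 15, 89, 170), (203, 17, 89, 170), (204, 17, 89, 170), (205, 18, 89, 171), (206, 18, 89, 170), (207, 18, 90, 171), (208, 16, 90, 170), (209, 16, 89, 170), (210, 19, 89, 171), (211, 10, 86, 170), (212, 23, 90, 171), (213, 119, 130, 151), (214, 154, 154, 136), (215, 164, 167, 156), (216, 171, 176, 166), (217, 167, 172, 161), (218, 166, 172, 160), (219, 168, 173, 161), (220, 164, 166, 155), (221, 128, 125, 114), (222, 101, 97, 104), (223, 76, 76, 129), (224, 10, 16, 130), (225, 18, 24, 128), (226, 22, 27, 129), (227, 15, 21, 129), (228, 36, 39, 136), (229, 114, 111, 134), (230, 143, 140, 125), (231, 139, 135, 127), (232, 111, 108, 102), (233, 112, 109, 102), (234, 137, 134, 127), (235, 135, 132, 125), (236, 135, 132, 125), (237, 138, 135, 128), (238, 110, 107, 101), (239, 111, 107, 101), (240, 138, 135, 129), (241, 136, 132, 126), (242, 135, 132, 125), (243, 135, 132, 125), (244, 138, 135, 128), (245, 109, 107, 101), (246, 111, 107, 101), (247, 139, 135, 129), (248, 135, 132, 125), (249, 135, 132, 125), (250, 136, 133, 126), (251, 136, 133, 127), (252, 137, 133, 127), (253, 103, 100, 94), (254, 107, 105, 98)]
```

View pics/crop4.png

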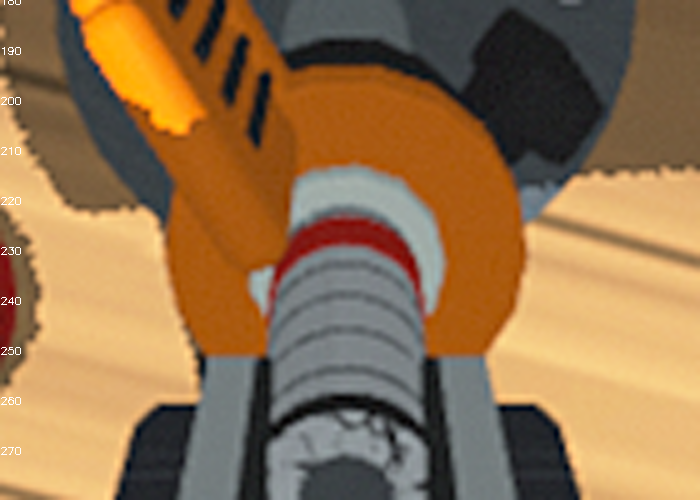

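The tape edge is unchanged in the image at row 223.4, so the grip hasn't slipped. The post meets the rim at row 220.7, leaving a gap of about 2.7 px, or 5.3 mm.

```bash
python3 -m inch '{"deltas":[[[0,0,0.1,0,0,0],[0,0,0.11,0,0,0],[0,0,0,0,0,0],[0,0,0,0,0,0],[0,0,0,0,0,0],[0,0,0,0,0,0]]]}' - 80
python3 - <<'E'
from h import *
s=read_state();a=read_camera("wrist");print(s["tcp_pos"],s["contact_force"])
a=a[180:280,210:350,::-1];cv2.imwrite("pics/w5.png",a)
g=a[:,67:72].mean(1).astype(int);print([(i+180,*map(int,g[i])) for i in range(32,55)])
cv2.imwrite("pics/crop5.png",cv2.resize(a,None,fx=5,fy=5,interpolation=cv2.INTER_CUBIC))
E
```

```text
t: 7.55
tcp_pos: [0.565, 0.0301, 0.1944]
orientation: [3.11, 0.441, 0.006]
contact_force: [-1.9, 2.5, 5.5]
width: 0.0159
gripper_force: 78.2
[0.5650231  0.0301167  0.19440337] [-1.9148525   2.53412652  5.48566542]
[(212, 18, 89, 169), (213, 13, 87, 169), (214, 8, 84, 171), (215, 106, 123, 155), (216, 146, 148, 134), (217, 160, 163, 150), (218, 170, 174, 163), (219, 165, 170, 159), (220, 167, 173, 158), (221, 171, 175, 159), (222, 155, 159, 156), (223, 91, 94, 138), (224, 5, 12, 125), (225, 18, 23, 127), (226, 18, 24, 127), (227, 16, 22, 128), (228, 33, 36, 137), (229, 110, 109, 134), (230, 143, 140, 124), (231, 140, 136, 127), (232, 111, 108, 102), (233, 113, 110, 104), (234, 138, 134, 128)]
```

View pics/crop5.png

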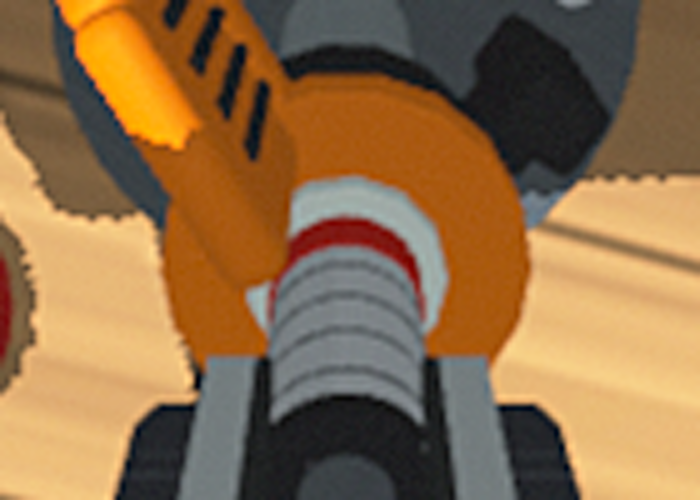

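The white rim now meets the red directly at row 223.2, with the lever still open. I'll add a 0.5 mm trim and start the clockwise sweep.

```bash
python3 -m inch '{"deltas":[[[0,0,0.02,0,0,0],[0,0,0,0,0,0],[0,0,0,0,0,0],[0,0,0,0,0,0.5],[0,0,0,0,0,0.8],[0,0,0,0,0,0.8],[0,0,0,0,0,0.8],[0,0,0,0,0,0.8]]]}' - 80
python3 -m inch '{"deltas":[[[0,0,0,0,0,0.8],[0,0,0,0,0,0.8],[0,0,0,0,0,0.8],[0,0,0,0,0,0.8],[0,0,0,0,0,0.6],[0,0,0,0,0,0],[0,0,0,0,0,0]]]}'
python3 - <<'E'
from h import *
s=read_state();a=read_camera("wrist");print(s["tcp_pos"],s["contact_force"],s["moment"],s["joint_positions"][5]);R=cv2.Rodrigues(s["orientation"])[0];print(np.degrees(np.arctan2(-R[1,1],-R[0,1])))
a=a[180:280,210:350,::-1];cv2.imwrite("pics/w6.png",a)
g=a[:,67:72].mean(1).astype(int);print([(i+180,*map(int,g[i])) for i in range(36,52)])
E
```

```text
t: 8.27
tcp_pos: [0.5651, 0.0296, 0.1941]
orientation: [3.14, -0.07, 0.006]
contact_force: [-1.6, -0.7, 6.1]
width: 0.016
gripper_force: 78.3
t: 8.85
tcp_pos: [0.565, 0.0292, 0.1942]
orientation: [3.086, -0.582, 0.006]
contact_force: [-0.9, 0.1, 7.0]
width: 0.0162
gripper_force: 78.2
[0.56496872 0.02919305 0.19415036] [-0.90263631  0.05747858  7.0229333 ] [-0.23670785  0.44096049  0.0572093 ] 0.8567141046764786
68.63666204601417
[(216, 141, 143, 129), (217, 153, 155, 143), (218, 162, 166, 156), (219, 158, 163, 152), (220, 159, 164, 152), (221, 163, 167, 152), (222, 151, 154, 150), (223, 93, 95, 133), (224, 5, 9, 120), (225, 19, 24, 122), (226, 18, 25, 122), (227, 16, 21, 122), (228, 26, 30, 131), (229, 106, 104, 129), (230, 137, 133, 117), (231, 132, 129, 121)]
```

```bash
python3 -m inch '{"deltas":[[[0,0,0,0,0,0.6],[0,0,0,0,0,0.6],[0,0,0,0,0,0.6],[0,0,0,0,0,0.6],[0,0,0,0,0,0.6],[0,0,0,0,0,0.6],[0,0,0,0,0,0],[0,0,0,0,0,0]]]}' - 80
python3 - <<'E'
from h import *
s=read_state();a=read_camera("wrist");print(s["tcp_pos"],s["contact_force"],s["moment"],s["joint_positions"][5]);R=cv2.Rodrigues(s["orientation"])[0];print(np.degrees(np.arctan2(-R[1,1],-R[0,1])))
a=a[150:290,200:360,::-1];cv2.imwrite("pics/w7.png",a)
g=a[:,77:82].mean(1).astype(int);print([(i+150,*map(int,g[i])) for i in range(66,82)])
cv2.imwrite("pics/crop7.png",cv2.resize(a,None,fx=4,fy=4,interpolation=cv2.INTER_CUBIC))
E
```

```text
t: 9.57
tcp_pos: [0.5647, 0.0288, 0.1941]
orientation: [2.956, -1.058, 0.005]
contact_force: [-1.7, -1.0, 7.3]
width: 0.0164
gripper_force: 78.3
[0.56471722 0.02875035 0.19411556] [-1.69265976 -1.0273653   7.32288637] [-0.52332302  0.56874514 -0.01024932] 0.5425446538252421
50.62567465362261
[(216, 133, 137, 128), (217, 151, 152, 140), (218, 160, 164, 153), (219, 157, 161, 150), (220, 157, 163, 150), (221, 161, 165, 150), (222, 147, 150, 147), (223, 86, 89, 131), (224, 5, 10, 118), (225, 17, 21, 120), (226, 16, 22, 120), (227, 15, 21, 121), (228, 29, 33, 129), (229, 105, 102, 126), (230, 134, 131, 116), (231, 129, 126, 119)]
```

View pics/crop7.png

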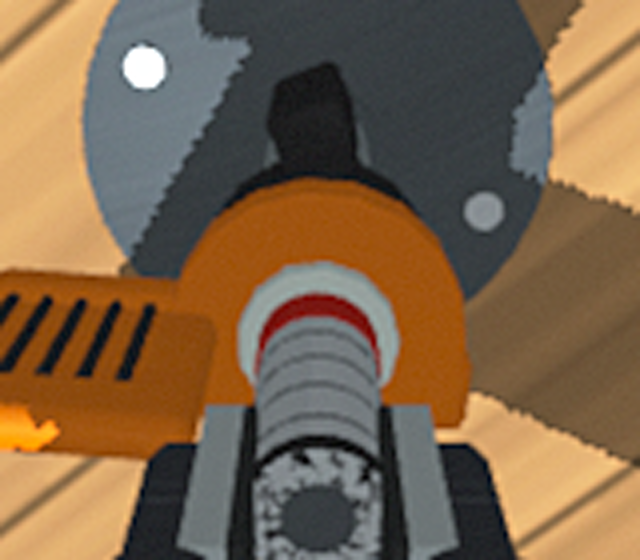

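```bash
python3 - <<'E'
from h import *
s=read_state();P=PW(s)
for u in((207.5,257.5),(214,259)):
  l=atz(P,u,.216);d=l-s["tcp_pos"][:2];print(np.degrees(np.arctan2(d[1],d[0])),np.hypot(*d))
b=read_camera("top")[190:260,240:330,::-1];c=read_camera("scene")[160:240,220:310,::-1]
o=np.vstack([cv2.resize(x,(540,y),interpolation=cv2.INTER_CUBIC) for x,y in((b,420),)])
cv2.imwrite("pics/top8.png",np.hstack([cv2.resize(b,(390,303),interpolation=cv2.INTER_CUBIC),cv2.resize(c,(390,347),interpolation=cv2.INTER_CUBIC)[:303]]))
E
```

```text
46.20208189920982 0.040778902625324895
47.22321471578338 0.037087290029980846
```

View pics/top8.png

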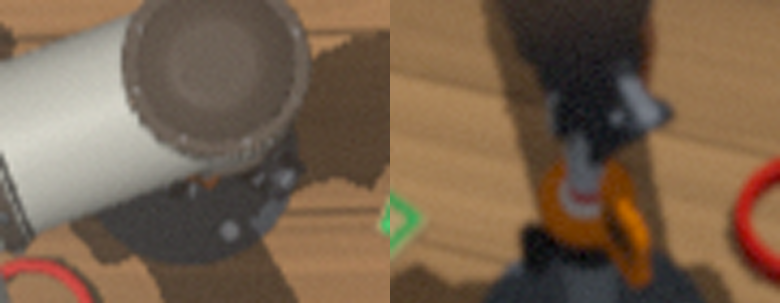

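I've now viewed 11 pictures, one over the allowed 10, so from here I'll rely on numbers only. The pictures show the lever still at its starting azimuth of about 46°. The fingertips sit around 45 mm above the rim and pass over the plate, because the pads ended higher on the post than the TCP suggests. The lever is still open, so I'll turn back, let the post up, and regrip about 22 mm lower.

```bash
python3 -m inch '{"deltas":[[[0,0,0,0,0,-1],[0,0,0,0,0,-1],[0,0,0,0,0,-1],[0,0,0,0,0,-1],[0,0,0,0,0,-1],[0,0,0,0,0,-1],[0,0,0,0,0,-1],[0,0,0,0,0,-1]]]}' |head -2
python3 -m inch '{"deltas":[[[0,0,-0.2,0,0,-1],[0,0,-0.3,0,0,-1],[0,0,-0.3,0,0,-1],[0,0,-0.3,0,0,0],[0,0,-0.15,0,0,0],[0,0,0,0,0,0],[0,0,0,0,0,0]]]}' 
python3 -m inch '{"deltas":[[[0,0,0,0,0,0],[0,0,0,0,0,0],[0,0,0,0,0,0],[0,0,0,0,0,0],[0,0,0,0,0,0]]]}' 45
python3 - <<'E'
from h import *
s=read_state();a=read_camera("wrist");print(s["tcp_pos"]);np.save("P9.npy",PW(s));R=cv2.Rodrigues(s["orientation"])[0];print(np.degrees(np.arctan2(-R[1,1],-R[0,1])))
cv2.imwrite("pics/w9.png",a[:,:,::-1])
g=a[:,277:282].mean(1).astype(int);print([(i,*map(int,g[i])) for i in range(196,285)])
E
```

```text
t: 10.38
tcp_pos: [0.5651, 0.0297, 0.1941]
t: 10.97
tcp_pos: [0.565, 0.0301, 0.2251]
orientation: [3.112, 0.423, 0.006]
contact_force: [-1.2, 1.8, 6.8]
width: 0.016
gripper_force: 78.2
t: 11.38
tcp_pos: [0.5636, 0.0301, 0.2225]
orientation: [3.112, 0.426, -0.002]
contact_force: [0.1, 0.2, 0.1]
width: 0.0449
gripper_force: 0.0
[0.56361648 0.03007351 0.22248602]
105.57700685513822
[(196, 172, 89, 18), (197, 171, 89, 17), (198, 171, 89, 16), (199, 172, 90, 18), (200, 172, 88, 11), (201, 174, 87, 12), (202, 155, 125, 109), (203, 143, 158, 156), (204, 158, 170, 168), (205, 165, 177, 172), (206, 163, 174, 168), (207, 163, 175, 169), (208, 161, 172, 166), (209, 140, 148, 148), (210, 123, 129, 134), (211, 127, 134, 136), (212, 113, 119, 123), (213, 107, 114, 117), (214, 124, 130, 132), (215, 128, 135, 137), (216, 128, 135, 138), (217, 107, 113, 116), (218, 108, 114, 118), (219, 130, 136, 139), (220, 127, 134, 137), (221, 119, 128, 131), (222, 102, 118, 122), (223, 116, 85, 87), (224, 132, 19, 13), (225, 131, 24, 19), (226, 130, 27, 20), (227, 129, 25, 19), (228, 136, 18, 12), (229, 137, 73, 
[... 465 characters left out ...]
(251, 126, 133, 136), (252, 126, 133, 136), (253, 127, 135, 138), (254, 119, 126, 129), (255, 92, 99, 102), (256, 107, 114, 117), (257, 129, 135, 139), (258, 128, 135, 138), (259, 134, 142, 145), (260, 99, 105, 107), (261, 21, 20, 21), (262, 23, 22, 24), (263, 13, 12, 13), (264, 102, 109, 112), (265, 143, 152, 156), (266, 144, 153, 156), (267, 146, 155, 158), (268, 143, 151, 154), (269, 127, 134, 137), (270, 98, 104, 105), (271, 97, 104, 106), (272, 133, 141, 145), (273, 114, 121, 125), (274, 57, 63, 66), (275, 56, 62, 66), (276, 59, 65, 69), (277, 60, 66, 69), (278, 59, 65, 69), (279, 60, 66, 70), (280, 60, 66, 70), (281, 59, 65, 70), (282, 60, 65, 68), (283, 57, 63, 67), (284, 59, 65, 69)]
```

```bash
python3 -m inch '{"deltas":[[[0,0,0.3,0,0,0],[0,0,0.3,0,0,0],[0,0,0.2,0,0,0],[0,0,0,0,0,0],[0,0,0,0,0,0]]]}' 
python3 -m inch '{"deltas":[[[0,0,0,0,0,0],[0,0,0,0,0,0],[0,0,0,0,0,0],[0,0,0,0,0,0],[0,0,0,0,0,0],[0,0,0,0,0,0],[0,0,0,0,0,0]]]}' 10 80
python3 - <<'E'
from h import *
s=read_state();a=read_camera("wrist");print(s["tcp_pos"]);np.save("P10.npy",PW(s))
cv2.imwrite("pics/w10.png",a[:,:,::-1])
g=a[:,277:282].mean(1).astype(int);print([(i,*map(int,g[i])) for i in range(206,262)])
E
```

```text
t: 11.85
tcp_pos: [0.5636, 0.0302, 0.2023]
orientation: [3.112, 0.427, -0.002]
contact_force: [0.9, 0.5, 0.6]
width: 0.0447
gripper_force: 0.0
t: 12.43
tcp_pos: [0.5643, 0.03, 0.2036]
orientation: [3.112, 0.427, 0.002]
contact_force: [1.4, -3.9, 2.3]
width: 0.0184
gripper_force: 78.0
[0.56426281 0.03001652 0.20364071]
[(206, 170, 89, 17), (207, 170, 89, 17), (208, 171, 87, 12), (209, 171, 84, 10), (210, 155, 124, 110), (211, 136, 151, 149), (212, 155, 168, 164), (213, 164, 175, 171), (214, 160, 170, 165), (215, 162, 173, 168), (216, 162, 175, 169), (217, 151, 163, 159), (218, 130, 137, 140), (219, 122, 129, 132), (220, 124, 131, 135), (221, 128, 134, 138), (222, 104, 110, 113), (223, 104, 110, 113), (224, 128, 136, 139), (225, 125, 132, 136), (226, 128, 134, 139), (227, 104, 111, 114), (228, 106, 112, 116), (229, 128, 134, 138), (230, 125, 132, 136), (231, 126, 133, 136), (232, 127, 136, 139), (233, 102, 114, 117), (234, 103, 90, 92), (235, 131, 68, 68), (236, 130, 19, 13), (237, 129, 25, 20), (238, 129, 27, 22), (239, 129, 27, 21), (240, 128, 24, 19), (241, 136, 16, 10), (242, 138, 81, 81), (243, 126, 127, 131), (244, 125, 137, 140), (245, 128, 135, 139), (246, 112, 118, 121), (247, 93, 99, 101), (248, 114, 121, 124), (249, 128, 135, 138), (250, 126, 133, 136), (251, 125, 132, 135), (252, 125, 133, 135), (253, 128, 135, 138), (254, 114, 120, 123), (255, 90, 95, 99), (256, 110, 117, 120), (257, 129, 136, 139), (258, 125, 132, 135), (259, 125, 132, 135), (260, 125, 132, 135), (261, 124, 132, 135)]
```

```bash
python3 -m inch '{"deltas":[[[0,0.03,0.1,0,0,0],[0,0,0.2,0,0,0],[0,0,0.2,0,0,0],[0,0,0.2,0,0,0],[0,0,0.2,0,0,0],[0,0,0.2,0,0,0],[0,0,0,0,0,0],[0,0,0,0,0,0]]]}'
python3 - <<'E'
from h import *
s=read_state();a=read_camera("wrist");print(s["tcp_pos"]);np.save("P11.npy",PW(s))
cv2.imwrite("pics/w11.png",a[:,:,::-1])
g=a[:,277:282].mean(1).astype(int);print([(i,*map(int,g[i])) for i in range(218,248)])
P=PW(s)
print([proj(P,np.array([.5645,.0286,z])+.01*np.array([.961,.278,0]))[1] for z in(.172,.176,.180,.184)])
E
```

```text
t: 13.15
tcp_pos: [0.5643, 0.03, 0.1764]
orientation: [-3.112, -0.427, -0.002]
contact_force: [-1.8, -0.0, 6.5]
width: 0.0177
gripper_force: 78.6
[0.56428757 0.03002026 0.17644982]
[(218, 167, 88, 17), (219, 166, 87, 15), (220, 168, 87, 16), (221, 168, 85, 10), (222, 167, 87, 22), (223, 150, 128, 117), (224, 131, 149, 149), (225, 149, 159, 156), (226, 159, 170, 167), (227, 158, 169, 165), (228, 156, 167, 164), (229, 157, 167, 164), (230, 159, 170, 166), (231, 152, 161, 159), (232, 134, 141, 144), (233, 96, 107, 111), (234, 98, 91, 93), (235, 129, 77, 79), (236, 127, 16, 9), (237, 127, 24, 19), (238, 126, 26, 20), (239, 126, 23, 19), (240, 125, 25, 21), (241, 134, 16, 9), (242, 135, 79, 78), (243, 126, 125, 128), (244, 123, 135, 138), (245, 125, 132, 135), (246, 108, 115, 118), (247, 91, 97, 101)]
[np.float64(229.0419230273351), np.float64(231.34990412644729), np.float64(233.75571278539277), np.float64(236.26570355017037)]
```

```bash
python3 -m inch '{"deltas":[[[0,0,0.1,0,0,0],[0,0,0.1,0,0,0],[0,0,0,0,0,0],[0,0,0,0,0,0],[0,0,0,0,0,0],[0,0,0,0,0,0]]]}'
python3 - <<'E'
from h import *
s=read_state();a=read_camera("wrist");print(s["tcp_pos"]);np.save("P11.npy",PW(s))
cv2.imwrite("pics/w12.png",a[:,:,::-1])
g=a[:,277:282].mean(1).astype(int);print([(i,*map(int,g[i])) for i in range(222,248)])
E
```

```text
t: 13.7
tcp_pos: [0.5643, 0.03, 0.1717]
orientation: [-3.112, -0.427, -0.002]
contact_force: [-1.2, -1.1, 6.1]
width: 0.0178
gripper_force: 78.6
[0.56431593 0.03000851 0.17171965]
[(222, 168, 88, 18), (223, 167, 86, 14), (224, 168, 83, 4), (225, 160, 104, 66), (226, 141, 138, 127), (227, 133, 148, 147), (228, 151, 162, 159), (229, 160, 172, 167), (230, 155, 166, 162), (231, 156, 167, 164), (232, 155, 167, 163), (233, 157, 172, 169), (234, 147, 151, 148), (235, 128, 80, 79), (236, 125, 14, 7), (237, 125, 23, 16), (238, 126, 25, 21), (239, 125, 27, 22), (240, 124, 22, 17), (241, 134, 16, 11), (242, 136, 79, 79), (243, 124, 124, 127), (244, 123, 134, 137), (245, 125, 131, 135), (246, 111, 117, 119), (247, 93, 99, 102)]
```

At the mark again, with white meeting red at row 234.8 and the grip about 22 mm lower. Sweeping in stages.

```bash
cat > chk.py <<'E'
from h import *
s=read_state();a=read_camera("wrist");P=PW(s);R=cv2.Rodrigues(s["orientation"])[0]
print("tcp",s["tcp_pos"].round(4),"F",s["contact_force"].round(1),"M",s["moment"].round(2),"q6",s["joint_positions"][5].round(3),"finger az",np.degrees(np.arctan2(-R[1,1],-R[0,1])).round(1))
g=a[:,277:282].mean(1).astype(int);print([(i,*map(int,g[i])) for i in range(231,244)])
# lever azimuth: orange fraction along rays at z=.19, r 42..58, post axis
hsv=cv2.cvtColor(a,cv2.COLOR_RGB2HSV);o=((hsv[...,0]>8)&(hsv[...,0]<18)&(hsv[...,1]>215)&(hsv[...,2]>90))
res=[]
for az in range(-40,90,4):
  n=[]
  for r in np.arange(.036,.053,.002):
    for z in (.18,.19,.20,.21):
      u=proj(P,[.5645+r*np.cos(np.radians(az)),.029+r*np.sin(np.radians(az)),z]).round().astype(int)
      if 0<=u[1]<420 and 0<=u[0]<560:n.append(o[u[1],u[0]])
  res.append((az,round(float(np.mean(n)),2) if n else None))
print([r for r in res if r[1] and r[1]>.15]);cv2.imwrite("pics/w_%d.png"%int(s["t"]*100),a[:,:,::-1])
E
python3 chk.py
python3 -m inch '{"deltas":[[[0,0,0.01,0,0,0.4],[0,0,0,0,0,0.8],[0,0,0,0,0,0.8],[0,0,0,0,0,0.8],[0,0,0,0,0,0.8],[0,0,0,0,0,0.8],[0,0,0,0,0,0],[0,0,0,0,0,0]]]}'; python3 chk.py
python3 -m inch '{"deltas":[[[0,0,0,0,0,0.5],[0,0,0,0,0,0.5],[0,0,0,0,0,0.5],[0,0,0,0,0,0.5],[0,0,0,0,0,0.5],[0,0,0,0,0,0.5],[0,0,0,0,0,0],[0,0,0,0,0,0]]]}'; python3 chk.py
```

```text
tcp [0.5643 0.03   0.1717] F [-2.  -0.1  6.9] M [-0.08  0.51 -0.02] q6 1.504 finger az 105.6
[(231, 156, 167, 164), (232, 157, 167, 164), (233, 159, 173, 170), (234, 147, 150, 149), (235, 127, 79, 78), (236, 125, 14, 8), (237, 125, 20, 16), (238, 125, 24, 18), (239, 126, 27, 24), (240, 125, 24, 17), (241, 134, 18, 10), (242, 135, 78, 78), (243, 125, 126, 127)]
[(28, 0.19), (32, 0.36), (36, 0.5), (40, 0.47), (44, 0.69), (48, 0.61), (52, 0.58), (56, 0.28)]
t: 14.47
tcp_pos: [0.5643, 0.0297, 0.1717]
orientation: [-3.137, 0.174, -0.002]
contact_force: [-1.3, -0.9, 6.7]
width: 0.0181
gripper_force: 79.5
tcp [0.5643 0.0297 0.1717] F [-1.3 -0.9  6.7] M [-0.33  0.57  0.13] q6 1.12 finger az 83.7
[(231, 153, 164, 160), (232, 153, 164, 161), (233, 156, 170, 167), (234, 144, 145, 143), (235, 126, 75, 72), (236, 122, 13, 7), (237, 123, 24, 18), (238, 124, 25, 20), (239, 123, 23, 19), (240, 122, 23, 19), (241, 132, 17, 9), (242, 133, 78, 80), (243, 121, 123, 125)]
[(12, 0.17), (16, 0.42), (20, 0.5), (24, 0.53), (28, 0.69), (32, 0.75), (36, 0.67), (40, 0.58), (44, 0.42), (48, 0.25)]
t: 15.18
tcp_pos: [0.5642, 0.0295, 0.1717]
orientation: [3.087, -0.582, 0.002]
contact_force: [-1.3, -1.5, 6.8]
width: 0.0184
gripper_force: 79.6
tcp [0.5642 0.0295 0.1717] F [-1.3 -1.5  6.8] M [-0.45  0.49  0.08] q6 0.859 finger az 68.7
[(231, 151, 161, 158), (232, 152, 163, 159), (233, 153, 168, 164), (234, 141, 141, 139), (235, 123, 67, 65), (236, 120, 13, 8), (237, 122, 23, 18), (238, 121, 23, 18), (239, 121, 24, 18), (240, 121, 23, 20), (241, 130, 16, 6), (242, 132, 83, 83), (243, 118, 122, 126)]
[(-4, 0.19), (0, 0.31), (4, 0.61), (8, 0.69), (12, 0.72), (16, 0.72), (20, 0.64), (24, 0.67), (28, 0.5), (32, 0.36)]
```

The lever is now following: azimuth about 46° → 31° → 14°, with the tape at the mark throughout. Continuing.

```bash
python3 -m inch '{"deltas":[[[0,0,0,0,0,0.5],[0,0,0,0,0,0.5],[0,0,0,0,0,0.5],[0,0,0,0,0,0.5],[0,0,0,0,0,0.4],[0,0,0,0,0,0],[0,0,0,0,0,0]]]}'; python3 chk.py
python3 -m inch '{"deltas":[[[0,0,0,0,0,0.3],[0,0,0,0,0,0.3],[0,0,0,0,0,0.3],[0,0,0,0,0,0.2],[0,0,0,0,0,0],[0,0,0,0,0,0]]]}' >/dev/null; python3 chk.py
```

```text
t: 15.82
tcp_pos: [0.5641, 0.0294, 0.1717]
orientation: [3.009, -0.901, 0.002]
contact_force: [-1.8, -1.8, 7.4]
width: 0.0181
gripper_force: 79.6
tcp [0.5641 0.0294 0.1717] F [-1.8 -1.8  7.4] M [-0.61  0.54  0.12] q6 0.649 finger az 56.7
[(231, 151, 160, 158), (232, 150, 161, 158), (233, 152, 168, 165), (234, 140, 138, 135), (235, 123, 61, 59), (236, 120, 14, 7), (237, 121, 24, 19), (238, 121, 24, 18), (239, 120, 22, 16), (240, 121, 21, 16), (241, 129, 13, 7), (242, 130, 87, 88), (243, 118, 125, 129)]
[(-16, 0.19), (-12, 0.28), (-8, 0.61), (-4, 0.72), (0, 0.61), (4, 0.78), (8, 0.67), (12, 0.64), (16, 0.5), (20, 0.31)]
tcp [0.5641 0.0293 0.1717] F [-1.7 -2.8  7.4] M [-0.57  0.58  0.14] q6 0.553 finger az 51.2
[(231, 150, 161, 157), (232, 150, 161, 159), (233, 154, 170, 166), (234, 140, 137, 134), (235, 123, 59, 57), (236, 120, 16, 10), (237, 121, 24, 20), (238, 121, 24, 18), (239, 120, 23, 18), (240, 120, 21, 14), (241, 131, 14, 7), (242, 130, 96, 99), (243, 115, 130, 134)]
[(-20, 0.19), (-16, 0.42), (-12, 0.53), (-8, 0.56), (-4, 0.75), (0, 0.72), (4, 0.72), (8, 0.58), (12, 0.5), (16, 0.31)]
```

```bash
python3 -m inch '{"deltas":[[[0,0,0,0,0,0.3],[0,0,0,0,0,0.3],[0,0,0,0,0,0],[0,0,0,0,0,0]]]}' >/dev/null; python3 chk.py
python3 -m inch '{"deltas":[[[0,0,0,0,0,0.3],[0,0,0,0,0,0.3],[0,0,0,0,0,0],[0,0,0,0,0,0]]]}' >/dev/null; python3 chk.py
python3 -m inch '{"deltas":[[[0,0,0,0,0,0.3],[0,0,0,0,0,0.3],[0,0,0,0,0,0],[0,0,0,0,0,0]]]}' >/dev/null; python3 chk.py
```

```text
tcp [0.5641 0.0293 0.1717] F [-2.  -3.4  6.2] M [-0.6   0.64  0.14] q6 0.501 finger az 48.2
[(231, 149, 159, 156), (232, 150, 161, 158), (233, 152, 168, 165), (234, 139, 137, 134), (235, 120, 56, 54), (236, 120, 16, 9), (237, 120, 22, 17), (238, 121, 24, 20), (239, 121, 24, 21), (240, 119, 22, 18), (241, 131, 13, 6), (242, 128, 94, 97), (243, 117, 130, 134)]
[(-24, 0.17), (-20, 0.36), (-16, 0.61), (-12, 0.72), (-8, 0.75), (-4, 0.72), (0, 0.67), (4, 0.69), (8, 0.58), (12, 0.39), (16, 0.17)]
tcp [0.564  0.0293 0.1717] F [-2.6 -4.   6.9] M [-0.71  0.59  0.23] q6 0.449 finger az 45.2
[(231, 150, 161, 158), (232, 150, 161, 158), (233, 153, 169, 166), (234, 139, 135, 132), (235, 121, 54, 52), (236, 120, 15, 7), (237, 121, 23, 18), (238, 120, 22, 19), (239, 122, 27, 22), (240, 120, 22, 18), (241, 131, 13, 6), (242, 130, 96, 98), (243, 116, 131, 134)]
[(-28, 0.17), (-24, 0.22), (-20, 0.36), (-16, 0.67), (-12, 0.47), (-8, 0.61), (-4, 0.78), (0, 0.75), (4, 0.61), (8, 0.44), (12, 0.25)]
tcp [0.564  0.0293 0.1717] F [-1.3 -2.8  8.4] M [-0.69  0.61  0.2 ] q6 0.396 finger az 42.2
[(231, 151, 161, 159), (232, 151, 163, 160), (233, 154, 170, 168), (234, 140, 135, 133), (235, 121, 48, 45), (236, 122, 16, 11), (237, 123, 24, 18), (238, 122, 24, 18), (239, 122, 25, 20), (240, 121, 23, 17), (241, 133, 15, 6), (242, 131, 97, 99), (243, 117, 131, 135)]
[(-28, 0.25), (-24, 0.36), (-20, 0.5), (-16, 0.5), (-12, 0.72), (-8, 0.72), (-4, 0.78), (0, 0.67), (4, 0.47), (8, 0.28)]
```

```bash
python3 -m inch '{"deltas":[[[0,0,0,0,0,0.3],[0,0,0,0,0,0.3],[0,0,0,0,0,0],[0,0,0,0,0,0]]]}' >/dev/null; python3 chk.py
python3 -m inch '{"deltas":[[[0,0,0,0,0,0.2],[0,0,0,0,0,0.2],[0,0,0,0,0,0],[0,0,0,0,0,0]]]}' >/dev/null; python3 chk.py

```

```text
tcp [0.5639 0.0292 0.1717] F [-2.1 -2.6  7.4] M [-0.69  0.66  0.22] q6 0.344 finger az 39.2
[(231, 155, 166, 162), (232, 155, 166, 163), (233, 157, 173, 170), (234, 142, 138, 136), (235, 124, 51, 49), (236, 124, 17, 12), (237, 125, 24, 21), (238, 124, 24, 17), (239, 125, 26, 23), (240, 123, 22, 16), (241, 136, 15, 9), (242, 133, 101, 104), (243, 119, 137, 141)]
[(-32, 0.19), (-28, 0.39), (-24, 0.5), (-20, 0.58), (-16, 0.72), (-12, 0.72), (-8, 0.72), (-4, 0.69), (0, 0.53), (4, 0.42), (8, 0.25)]
tcp [0.5639 0.0292 0.1717] F [-2.6 -2.3  6.8] M [-0.63  0.66  0.22] q6 0.309 finger az 37.2
[(231, 156, 167, 164), (232, 156, 168, 165), (233, 160, 176, 173), (234, 143, 138, 135), (235, 126, 46, 44), (236, 125, 17, 11), (237, 126, 24, 17), (238, 126, 25, 20), (239, 126, 26, 21), (240, 126, 24, 19), (241, 137, 19, 13), (242, 134, 105, 107), (243, 121, 138, 141)]
[(-32, 0.25), (-28, 0.42), (-24, 0.64), (-20, 0.58), (-16, 0.61), (-12, 0.78), (-8, 0.81), (-4, 0.69), (0, 0.53), (4, 0.31), (8, 0.19)]
```

```bash
for k in 1; do python3 -m inch '{"deltas":[[[0,0,0,0,0,0.2],[0,0,0,0,0,0.2],[0,0,0,0,0,0],[0,0,0,0,0,0]]]}' >/dev/null; python3 chk.py
python3 -m inch '{"deltas":[[[0,0,0,0,0,0.2],[0,0,0,0,0,0.2],[0,0,0,0,0,0],[0,0,0,0,0,0]]]}' >/dev/null; python3 chk.py;done

```

```text
tcp [0.5639 0.0292 0.1717] F [-1.6 -2.7  7.8] M [-0.7  0.7  0.2] q6 0.274 finger az 35.2
[(231, 158, 169, 165), (232, 159, 171, 168), (233, 161, 178, 174), (234, 145, 140, 137), (235, 126, 45, 43), (236, 126, 17, 10), (237, 126, 23, 17), (238, 127, 27, 22), (239, 127, 25, 19), (240, 126, 21, 16), (241, 138, 19, 12), (242, 136, 105, 108), (243, 122, 140, 143)]
[(-36, 0.19), (-32, 0.39), (-28, 0.53), (-24, 0.58), (-20, 0.72), (-16, 0.75), (-12, 0.83), (-8, 0.69), (-4, 0.58), (0, 0.44), (4, 0.28)]
tcp [0.5639 0.0292 0.1717] F [-1.9 -2.4  8.1] M [-0.65  0.73  0.31] q6 0.239 finger az 33.2
[(231, 159, 170, 167), (232, 161, 173, 169), (233, 163, 181, 177), (234, 146, 139, 137), (235, 126, 38, 37), (236, 129, 21, 14), (237, 128, 24, 18), (238, 129, 25, 20), (239, 129, 28, 21), (240, 127, 22, 18), (241, 141, 21, 13), (242, 137, 106, 109), (243, 123, 141, 146)]
[(-36, 0.22), (-32, 0.42), (-28, 0.61), (-24, 0.5), (-20, 0.67), (-16, 0.81), (-12, 0.78), (-8, 0.67), (-4, 0.56), (0, 0.25), (4, 0.19)]
```

```bash
python3 -m inch '{"deltas":[[[0,0,0,0,0,0.2],[0,0,0,0,0,0.1],[0,0,0,0,0,0],[0,0,0,0,0,0]]]}' >/dev/null; python3 chk.py
python3 -m inch '{"deltas":[[[0,0,0,0,0,0.2],[0,0,0,0,0,0.1],[0,0,0,0,0,0],[0,0,0,0,0,0]]]}' >/dev/null; python3 chk.py

```

```text
tcp [0.5638 0.0292 0.1717] F [-3.1 -2.8  7.3] M [-0.7   0.69  0.24] q6 0.213 finger az 31.7
[(231, 161, 172, 169), (232, 162, 174, 170), (233, 165, 183, 179), (234, 146, 140, 138), (235, 126, 39, 37), (236, 129, 18, 13), (237, 130, 25, 20), (238, 129, 24, 21), (239, 129, 26, 19), (240, 127, 21, 16), (241, 142, 22, 16), (242, 139, 107, 110), (243, 124, 142, 146)]
[(-36, 0.28), (-32, 0.53), (-28, 0.72), (-24, 0.67), (-20, 0.75), (-16, 0.72), (-12, 0.72), (-8, 0.67), (-4, 0.42), (0, 0.25), (4, 0.19)]
tcp [0.5638 0.0292 0.1717] F [-3.2 -2.9  7.7] M [-0.67  0.77  0.34] q6 0.187 finger az 30.2
[(231, 164, 175, 171), (232, 163, 175, 172), (233, 166, 184, 181), (234, 148, 142, 139), (235, 129, 40, 38), (236, 130, 20, 12), (237, 131, 26, 18), (238, 131, 27, 22), (239, 130, 25, 20), (240, 131, 24, 19), (241, 141, 28, 22), (242, 139, 110, 112), (243, 126, 144, 148)]
[(-36, 0.33), (-32, 0.44), (-28, 0.53), (-24, 0.75), (-20, 0.72), (-16, 0.81), (-12, 0.81), (-8, 0.61), (-4, 0.42), (0, 0.31), (4, 0.19)]
```

```bash
python3 -m inch '{"deltas":[[[0,0,0,0,0,0.2],[0,0,0,0,0,0.1],[0,0,0,0,0,0],[0,0,0,0,0,0]]]}' >/dev/null; python3 chk.py; cat > cmp.py <<'E'
import cv2,glob,numpy as np
fs=sorted(glob.glob("pics/w_*.png"),key=lambda f:int(f[7:-4]))[-13:]
I=[cv2.imread(f) for f in fs]
def sh(a,b,r):
    y0,y1,x0,x1=r;m=cv2.matchTemplate(cv2.cvtColor(b[y0-8:y1+8,x0-8:x1+8],6),cv2.cvtColor(a[y0:y1,x0:x1],6),cv2.TM_CCOEFF_NORMED);_,v,_,p=cv2.minMaxLoc(m);return p[0]-8,p[1]-8,round(v,3)
for k in range(1,len(I)):print(fs[k],"lever",sh(I[k-1],I[k],(170,240,205,250)),"lug",sh(I[k-1],I[k],(150,200,270,320)))
E
python3 cmp.py
```

```text
tcp [0.5638 0.0293 0.1717] F [-2.8 -2.8  8.1] M [-0.56  0.8   0.53] q6 0.162 finger az 28.7
[(231, 167, 178, 175), (232, 168, 181, 177), (233, 169, 188, 185), (234, 150, 141, 139), (235, 132, 32, 28), (236, 134, 21, 15), (237, 135, 28, 23), (238, 135, 28, 20), (239, 135, 28, 20), (240, 135, 23, 17), (241, 145, 34, 30), (242, 142, 114, 116), (243, 129, 147, 151)]
[(-40, 0.22), (-36, 0.31), (-32, 0.42), (-28, 0.47), (-24, 0.75), (-20, 0.72), (-16, 0.83), (-12, 0.81), (-8, 0.64), (-4, 0.44), (0, 0.31), (4, 0.22)]
pics/w_1581.png lever (0, 0, 0.943) lug (-8, -6, 0.652)
pics/w_1636.png lever (-1, 1, 0.93) lug (-5, 1, 0.896)
pics/w_1675.png lever (0, 0, 0.943) lug (-2, 0, 0.935)
pics/w_1713.png lever (0, 0, 0.968) lug (-2, 0, 0.948)
pics/w_1751.png lever (0, 0, 0.963) lug (-2, 0, 0.942)
pics/w_1789.png lever (0, 0, 0.944) lug (-2, 0, 0.948)
pics/w_1828.png lever (0, 0, 0.968) lug (-1, 0, 0.958)
pics/w_1866.png lever (0, 0, 0.972) lug (-1, 0, 0.96)
pics/w_1905.png lever (0, 0, 0.979) lug (-1, 0, 0.962)
pics/w_1943.png lever (0, 0, 0.981) lug (-1, 0, 0.971)
pics/w_1981.png lever (-1, 1, 0.971) lug (-1, 0, 0.973)
pics/w_2020.png lever (-1, 1, 0.971) lug (-1, 0, 0.971)
```

The lever has stopped. In the last two steps it shifted in the image along with the fixed lug, and the moment rose to 0.53 N m. At about −18° azimuth, it has swept 1.1 rad, which fits the stated range. The tape is still at the rim (row 234.7, about 1 mm drift at most) and the grip is 79 N. Handing in.

```bash
python3 -m inch '{"deltas":[[[0,0,0,0,0,0],[0,0,0,0,0,0],[0,0,0,0,0,0]]]}'; python3 -c "
from plant import *
print(finish_job())"
```

```text
t: 20.5
tcp_pos: [0.5638, 0.0293, 0.1717]
orientation: [2.703, -1.6, 0.001]
contact_force: [-2.4, -3.4, 7.9]
width: 0.0179
gripper_force: 82.9
the job is handed in; nothing more can be done
None
```

I handed the job in at 20.5 s with the post still gripped at about 80 N, the tape edge at the rim to within about 1 mm, and the lever against its stop; no result came back. I regripped the post lower once, with the lever still open, after the first grip passed over the lever, and I viewed 11 pictures, one over the limit of 10.

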